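# Fit the guide block and thread the stem thermometer into the titration stand

## Robot

A 6-joint arm with a two-finger parallel gripper is mounted at the origin on the work surface. World frame = base frame: x ahead of the robot, y to its left, z up, the work surface at z = 0. Lengths are in m, angles in rad, forces in N, time in s.
With the tool pointing down it reaches from about 0.375 to 0.975 m from the base axis. Payload 3.8 kg.
Tool frame: the origin (TCP) lies midway between the tips of the shut fingers; the grasp point (between the pads) lies grasp_offset behind it (grasp_offset is the distance from the TCP to the grasp point, in m); z points along the fingers, y is the line along which they close (so a half turn about z gives the same grasp; the last joint's range is limited). The gripper opens to 85 mm and grips with 20 to 120 N. Pads are 22 mm wide; open, the fingers measure 114 mm over their backs; the gripper's body (76 mm by 85 mm) begins 54 mm behind the grasp point. The pads swing forward as they close: fully open they stand 13 mm farther back than shut.
Start: joints at [-1.201, 0.264, 1.604, -0, 1.274, -0.037], TCP at [0.267, -0.62, 0.231] pointing down, gripper open.
Joint ranges: [-2.63, 2.63], [-0.94, 2.18], [0.31, 2.57], [-1.31, 4.45], [0, 2.66], [-2.55, 2.55]. Speed limits (rad/s): [2.57, 2.57, 3.14, 3.14, 3.14, 3.14].

## Interface

Orientations are given as a rotation vector (axis times angle).
In Python, from rig import * gives the robot as it stands.
- The arm moves only by the shell command python3 -m pendant 'ROWS' [FORCE]. ROWS is JSON, a list of rows, each a list of 5 numbers: the opening, from 0 (shut) to 1 (fully open), then the shift along the tool's x, y, z in mm, then the turn about the tool's z in degrees. A call has 1 to 10 rows; each row is the pose to reach, as a shift and turn from the pose commanded when the call began, along the tool's axes at that moment; what a row does not reach only later rows make up. A row lasts 1/10 s, in which the tool goes at most 50 mm and 8.59 degrees, less where a joint would pass 70% of its speed; a pose out of reach is approached as far as the arm can. A call with a gripper value outside its range is refused whole. The fingers move at their own pace and stop on an object; FORCE is the grip in N (left out, the last holds). Time passes only in rows, so rows that repeat a pose let the fingers close. It gives the time, the measured TCP pose, the force, the opening and the grip force at its end, in the units of the state.
- state(): the state, without advancing time (a new reading comes with each control period).
- capture(name): name is "scene" or "top" or "wrist"; returns a dict with "img" (420x560x3 uint8, red, green, blue), "range_z" (420x560 float32, m along the optical axis (not along the pixel's ray), 0 where there is no reading), "fov_y" (degrees; the focal length in pixels is half the picture's height over the tangent of half this angle, whatever the lens; pixels are square), "cx", "cy" (the principal point, pixels), "R" (3x3) and "t" (3): a world point X has camera coordinates R X + t. Camera axes: x right, y down, z forward; pixel columns grow to the right and rows downward; lengths in m; the calibration is good to about 2 mm. The wrist camera is an equidistant fisheye: a pixel r from the principal point sees the ray r / f radians off the axis. A picture is of the moment at which its call begins.
- close_job(): hands the job in; it is judged then, once.
Trained networks look in a picture, given as the dict that the camera call returned (one of the last four; its "shot" number tells which), for a name from the list of things; names that differ only in an ending like _2 or _b are one class to them, and where a whole thing is asked for, a point or a joint stands for the part that bears it (a point fixed in the world has none). Each returns a list of dicts, best first, with "confidence" (0 to 1); they miss things now and then, are a little off and sometimes report something else, mostly with a low value. They report only what shows in the picture. A call takes as long as a camera call. They do not tell look-alikes from the thing itself.
- masks_of(picture, name): "region" (420x560 bool, what is visible of it) and "rect" ([left, top, width, height] in pixels, round what is visible of it).
The state is a dict: "time": time; "joints": joint angles; "dq": joint speeds; "joint_efforts": joint torques, N m; "position": TCP position; "eef_rot": TCP orientation; "ft_force": force on the tool from outside, world axes, zero at the start; "torque": the same for the moment, N m; "width": opening from 0.0 (shut) to 1.0 (fully open); "grip_force": force on a finger pad.
Only numpy, scipy, OpenCV 4.12 (cv2) and the standard library are available. Lean on these libraries where they do the work, as an engineer would, in place of code of your own. Each camera call takes 0.05 s, during which the arm holds its last target. There are 200 camera calls.

## Task

Plug the loose white guide block into the rectangular socket in the upper arm of the titration stand, fully home with its head flat on the arm. Then take the long stem thermometer from the storage block and thread its stem from above through the guide block and on through the collar in the lower arm, until its tip is about midway between the underside of the lower arm and the base plate. Finish still holding the thermometer there in the gripper, upright, its tip off the base plate and its head not resting on the guide; do not shift or knock over anything else on the bench.

Things in the scene. Friction and masses are not known exactly. Their poses are not given: they have to be found in the camera images.
- stand: Titration stand, fixed. Origin at bench level under the vertical axis shared by socket and collar; x along both arms, away from the column; z up. Base plate x -110 to 50, y -60 to 60 mm, top at 10 mm. Column at x -85, 18 mm thick, top at 120 mm. Lower arm 56 mm wide, 44 to 58 mm high, holds the collar; upper arm 76 mm wide (x -100 to 45), 96 to 114 mm high, holds the socket.
- socket (a point): Centre of the rectangular socket at the top face of the upper arm (114 mm above the bench). A hole right through the 18 mm arm, 36 mm along the stand's x by 26 mm along its y, with a 3 mm chamfer at the top.
- collar (a point): Centre of the round collar hole at the top face of the lower arm (58 mm above the bench), on the same vertical axis as the socket. Bore 14 mm, right through the 14 mm arm, with a 3 mm chamfer at the top.
- guide: Loose white plastic guide block, about 90 g, tenon down on the bench. Origin: centre of the tenon's underside. Tenon 34 (x) x 24 (y) x 18 mm high; head above it 48 x 40 x 26 mm high. A 12 mm bore on its z axis goes right through, 3 mm chamfer on top. A half turn fits equally. Fully home: x along the stand's x, origin 96 mm and top 140 mm above the bench.
- holder: Grey storage block, fixed, 130 (x) x 60 (y) x 50 mm high, origin at the centre of its underside. Two upright holes 11.5 mm wide, 40 mm deep, at x -34 and +34 mm. The long thermometer stands in one and the short one in the other, either way round.
- probe: The long stem thermometer, about 70 g, upright in the storage block, its tip 10 mm above the bench. Origin at the flat tip of the stem, on its axis, z towards the head. Round steel stem 10 mm thick, 128 mm long; above it a round grey head 26 mm thick, 40 mm high (128 to 168 mm from the origin).
- probe_tip (a point): The tip of the long thermometer's stem (the origin of probe).
- short_probe: The short stem thermometer in the other hole of the storage block, to be left there: same stem, 78 mm long, head 26 mm thick and 30 mm high, its top 118 mm above the bench. Origin at the tip.
- beaker: Loose glass beaker, 68 mm wide, 85 mm high; origin at the centre of its underside. To be left alone.
- vial_a: Loose amber vial, 28 mm wide, 55 mm high, on the left; origin at the centre of its underside. To be left alone.
- vial_b: Loose amber vial, 28 mm wide, 55 mm high, beyond the stand; origin at the centre of its underside. To be left alone.
- reagent: Loose white bottle, 60 mm wide, 130 mm high, beyond the stand; origin at the centre of its underside. To be left alone.
- spatula: Loose thin steel spatula, 170 mm long, lying on the right; origin on its underside. To be left alone.
- stopper: Loose brown cork ring, 32 mm wide, 18 mm high; origin at the centre of its underside. To be left alone.
There are look-alikes about, which are no part of the job. Leave any blue look-alike of the probe alone. There is more than one size of the guide; the job needs the larger.

How it is judged:
On the way, in this order (a step that is already met when the one before it is completed fails the run):
1. the guide block is plugged fully home in the socket of the upper arm (z of guide in the frame of stand between 0.0935 and 0.099 m and horizontal distance between guide and stand below 0.0035 m and angle between the x axis of guide and the x axis of stand, either way round below 0.12 rad and angle between guide's own z axis and vertical below 0.06 rad), for 0.2 s.
2. the long thermometer's tip has come through the seated guide block from above (all of step 1 and z of probe_tip in the frame of stand between 0 and 0.094 m and horizontal distance between probe_tip and stand below 0.0055 m and angle between probe's own z axis and vertical below 0.07 rad), for 0.05 s.
At the end, for the whole second after the job is handed in: Guide home in the socket (3 mm in height, 3.5 mm off axis, 0.12 rad yaw, 0.06 rad tilt); long thermometer gripped, at rest, upright within 0.07 rad, through guide and collar, tip within 5.5 mm of the axis and 18 to 36 mm above the bench (8 mm or more from lower arm and base plate) (all of step 1 and z of probe_tip in the frame of stand between 0.018 and 0.036 m and horizontal distance between probe_tip and stand below 0.0055 m and angle between probe's own z axis and vertical below 0.07 rad and contact force between the fingers and probe above 1 N and linear speed of probe below 0.02 m/s); the arm keeps its last pose, push and grip.
It fails at once if the short thermometer or another loose thing on the bench is shifted by more than 25 mm (distance of any of short_probe, beaker, vial_a, vial_b, reagent, spatula, stopper from where it was at the start of the episode above 0.025 m).
It fails at once if the short thermometer, the beaker, a vial or the bottle is knocked over (angle between any of short_probe, beaker, vial_a, vial_b, reagent's own z axis and vertical above 0.5 rad).
It also fails if it takes over 64 s, if anything falls off the work surface, if the arm or the gripper's body presses on something with over 40 N, if the wrist force passes 120 N, or if a joint passes its speed limit or range.

## Working session

There is one attempt and no reset: what is moved stays moved. The work goes in short steps, Python scripts to look and compute and a shell command to move; the robot and the scene stay as the last step left them, time stands still between calls to the robot, and variables do not carry over. Pictures are saved under pics/ and viewed, at most 10 in all, crops included, and the job is handed in when it is done.

```bash
mkdir -p pics; cat > h.py <<'E'
from rig import *
import numpy as np, cv2
def cloud(c):
    """world points (H,W,3) of a pinhole camera picture; nan where no range"""
    z=c["range_z"]; H,W=z.shape; f=H/2/np.tan(np.radians(c["fov_y"])/2)
    u,v=np.meshgrid(np.arange(W),np.arange(H))
    P=np.stack([(u-c["cx"])/f*z,(v-c["cy"])/f*z,z],-1)
    X=(P-c["t"])@c["R"]
    X[z==0]=np.nan
    return X
def save(c,n,crop=None,s=1):
    im=c["img"][...,::-1]
    if crop: l,t,w,h=crop; im=im[t:t+h,l:l+w]
    cv2.imwrite("pics/"+n,cv2.resize(im,None,fx=s,fy=s,interpolation=cv2.INTER_CUBIC))
E
python3 - <<'E'
from h import *
import pickle
s=state();print({k:np.round(v,3) for k,v in s.items()})
a=capture("top");b=capture("scene")
pickle.dump((a,b),open("c.pkl","wb"))
cv2.imwrite("pics/a.png",np.vstack([a["img"],b["img"]])[...,::-1][:, :])
cv2.imwrite("pics/a.png",cv2.resize(np.hstack([a["img"],b["img"]])[...,::-1],(800,300)))
save(a,"top.png",s=1.4);save(b,"scene.png",s=1.4)
for n,c in (("top",a),("scene",b)):
    X=cloud(c)
    for k in ["guide","probe","short_probe","holder","stand","beaker","vial_a","reagent","stopper","spatula"]:
        for d in masks_of(c,k):
            p=X[d["region"]];p=p[~np.isnan(p[:,0])]
            if len(p): print(n,k,round(d["confidence"],2),d["rect"],np.round(np.median(p,0),3),"zmax",np.round(np.percentile(p[:,2],98),3))
E
```

```text
{'time': np.float64(0.0), 'joints': array([-1.201,  0.265,  1.605,  0.   ,  1.274, -0.037]), 'dq': array([-0.   ,  0.001, -0.   , -0.002,  0.001,  0.   ]), 'joint_efforts': array([ 0.0000e+00, -5.1511e+01, -3.6731e+01, -0.0000e+00,  1.3000e-02,
       -0.0000e+00]), 'position': array([ 0.267, -0.619,  0.23 ]), 'eef_rot': array([-3.075e+00, -6.340e-01,  1.000e-03]), 'ft_force': array([-0.005, -0.165, -0.557]), 'torque': array([-0.06 , -0.015,  0.063]), 'grip_force': np.float64(0.0), 'width': np.float64(1.002)}
top guide 0.69 [367.8, 248.4, 22.9, 18.4] [ 0.482 -0.265  0.043] zmax 0.048
top guide 0.67 [395.0, 279.1, 18.5, 11.7] [ 0.414 -0.334  0.034] zmax 0.038
top probe 0.74 [167.3, 239.8, 18.4, 10.6] [0.495 0.257 0.177] zmax 0.182
top probe 0.56 [135.6, 224.5, 31.3, 18.5] [0.522 0.343 0.156] zmax 0.172
top probe 0.47 [174.2, 270.8, 21.4, 13.8] [0.419 0.24  0.167] zmax 0.171
top holder 0.94 [178.2, 211.2, 21.8, 52.5] [0.528 0.253 0.049] zmax 0.055
top stand 0.91 [254.5, 209.2, 53.7, 67.0] [0.516 0.003 0.112] zmax 0.119
top beaker 0.6 [251.2, 146.2, 24.9, 28.6] [0.768 0.062 0.045] zmax 
[... 1076 characters left out ...]
.118
scene holder 0.55 [348.2, 249.0, 57.3, 58.5] [0.553 0.274 0.05 ] zmax 0.054
scene stand 0.65 [262.5, 165.7, 76.5, 79.6] [0.533 0.022 0.059] zmax 0.118
scene stand 0.48 [189.1, 200.2, 26.1, 44.1] [ 0.749 -0.094  0.08 ] zmax 0.131
scene beaker 0.59 [227.5, 253.8, 32.6, 41.0] [0.749 0.053 0.054] zmax 0.087
scene vial_a 0.65 [300.5, 298.7, 14.0, 24.6] [0.716 0.218 0.051] zmax 0.058
scene vial_a 0.5 [433.1, 284.1, 20.9, 23.6] [0.465 0.385 0.044] zmax 0.058
scene reagent 0.91 [188.4, 197.5, 24.5, 47.6] [ 0.749 -0.095  0.078] zmax 0.132
scene stopper 0.64 [183.7, 195.1, 10.4, 15.7] [ 0.72  -0.213  0.017] zmax 0.021
scene spatula 0.66 [185.7, 116.5, 48.0, 24.3] [ 0.492 -0.416  0.004] zmax 0.009
```

View pics/top.png

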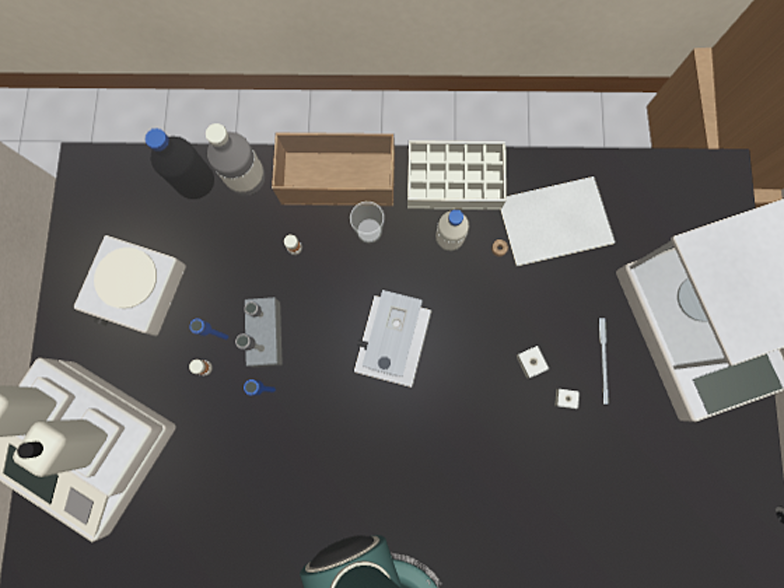

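View pics/scene.png

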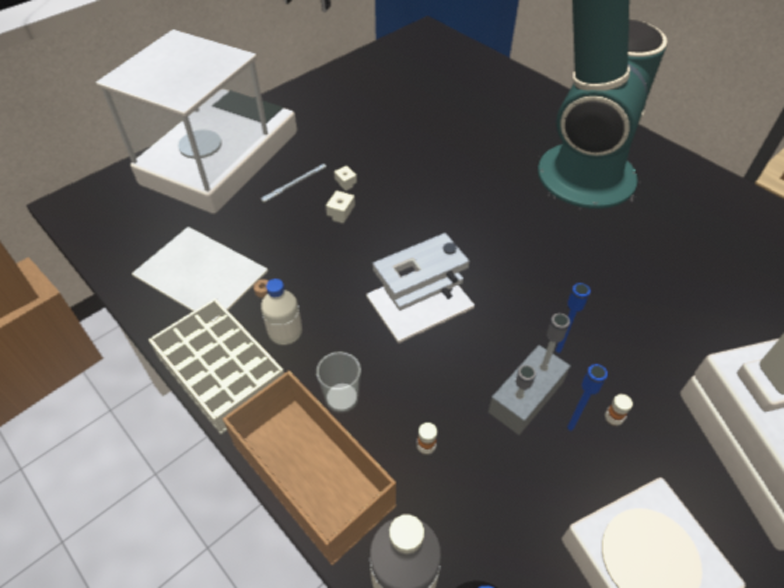

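Top picture (×1.4): the guide candidates are at (533,362) and (568,399). The first is the larger, with its top at 44-48 mm against 38 mm. Long-probe candidates are grey (243,341) in the holder and blue (252,387) and (197,326) outside it. The grey one in the block fits, and the short one is at (253,309). One enlarged crop to confirm.

```bash
cat >> h.py <<'E'
from scipy.spatial.transform import Rotation as Ro
def go(xyz,yaw=None,s=None):
    """shift (mm, tool axes) and turn (deg) to bring TCP to xyz with tool y along world heading yaw (rad, mod pi)"""
    s=s or state(); R=Ro.from_rotvec(s["eef_rot"]).as_matrix()
    d=R.T@(np.array(xyz)-s["position"])*1000
    t=0
    if yaw is not None:
        a=R.T@np.array([np.cos(yaw),np.sin(yaw),0]); t=np.degrees(np.arctan2(a[1],a[0]))-90
        t=(t+90)%180-90
    return np.round(d,1),np.round(t,2)
def wcloud(c):
    """world points of the fisheye wrist picture"""
    z=c["range_z"]; H,W=z.shape; f=H/2/np.tan(np.radians(c["fov_y"])/2)
    v,u=np.mgrid[:H,:W].astype(float); x=u-c["cx"];y=v-c["cy"]; r=np.hypot(x,y)+1e-9; k=np.tan(np.minimum(r/f,1.5))/r
    X=(np.stack([x*k*z,y*k*z,z],-1)-c["t"])@c["R"]; X[z==0]=np.nan
    return X
E
python3 - <<'E'
from h import *
import pickle, rig
a,b=pickle.load(open("c.pkl","rb"))
def cr(c,l,t,w,h): return cv2.resize(c["img"][t:t+h,l:l+w],(400,400*h//w),interpolation=cv2.INTER_CUBIC)
cv2.imwrite("pics/crop.png",np.hstack([cr(a,355,235,75,75),cr(b,340,190,110,110)])[...,::-1])
print([k for k in dir(rig) if not k.startswith("_")], getattr(rig,"grasp_offset",None))
X=cloud(a)
for n,(l,t,w,h),z0,z1 in (("guide",(360,240,35,32),.040,.05),("small",(390,270,30,26),.03,.042),("arm",(240,195,80,90),.108,.117)):
    p=X[t:t+h,l:l+w].reshape(-1,3);p=p[(p[:,2]>z0)&(p[:,2]<z1)]
    r=cv2.minAreaRect((p[:,:2]*1000).astype(np.float32));print(n,len(p),np.round(r[0],1),np.round(r[1],1),round(r[2],1))
print("go above guide",go((.47,-.27,.26)))
for n in ("wrist",):
    c=capture(n);print(c["fov_y"],c["cx"],c["cy"],"cam pos",-c["R"].T@c["t"],"axis",c["R"][2])
E
```

```text
['Unreachable', 'capture', 'close_job', 'grasp_offset', 'masks_of', 'state'] 0.0187
guide 250 [ 482.9 -267.4] [47.9 40.6] 24.2
small 161 [ 414.2 -334.3] [37.8 31. ] 84.6
arm 1426 [527.   13.8] [ 95.4 145.4] 76.4
go above guide (array([ 324.8, -241.1,  -28.7]), np.int64(0))
65.70646984690485 276.97090431336676 207.63772053305416 cam pos [ 0.33196422 -0.59299349  0.37451859] axis [-0.2492299  -0.10799912 -0.96240358]
```

View pics/crop.png

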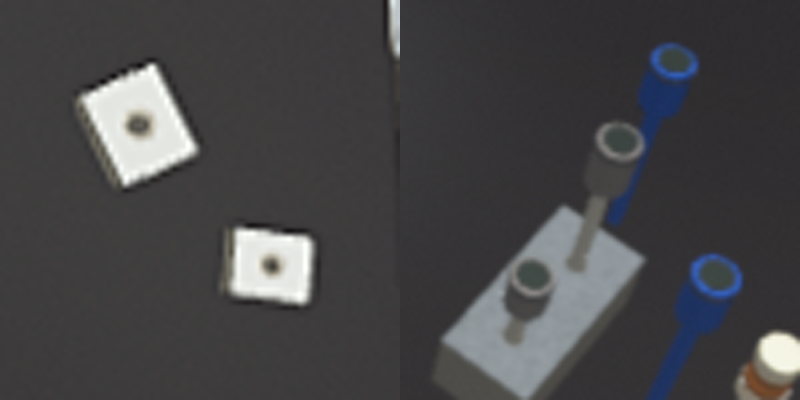

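The left crop confirms the larger guide at (138,125) and the right crop the grey long thermometer at (612,165). The blue look-alikes and the short thermometer are separate. Moving above the guide.

```bash
python3 - <<'E'
from h import *
print(go((.483,-.267,.15),np.radians(114.2)))
E
```

```text
(array([ 338. , -238.7,   81.3]), np.float64(-0.89))
```

```bash
python3 -m pendant '[[1,338,-239,81,-1],[1,338,-239,81,-1],[1,338,-239,81,-1],[1,338,-239,81,-1],[1,338,-239,81,-1],[1,338,-239,81,-1],[1,338,-239,81,-1],[1,338,-239,81,-1],[1,338,-239,81,-1],[1,338,-239,81,-1]]'
python3 - <<'E'
from h import *
c=capture("wrist");save(c,"w1.png");s=state();print(s["position"],s["eef_rot"],s["joints"])
X=wcloud(c)
for d in masks_of(c,"guide"):
    p=X[d["region"]];q=p[(p[:,2]>.040)&(p[:,2]<.05)]
    r=cv2.minAreaRect((q[:,:2]*1000).astype(np.float32));print(d["confidence"],d["rect"],np.nanpercentile(p[:,2],95),np.round(r[0],1),np.round(r[1],1),round(r[2],1))
E
```

```text
time: 2.15
position: [0.4837, -0.2636, 0.1495]
eef_rot: [-3.068, -0.668, 0.001]
ft_force: [-1.4, -1.1, -1.1]
width: 1.001
grip_force: 0.0
[ 0.48331183 -0.26539127  0.15002131] [-3.06991233e+00 -6.66365062e-01  9.69506839e-04] [-5.47152657e-01  9.77080163e-02  1.95495447e+00 -3.24219781e-04
  1.08950884e+00  5.96299070e-01]
0.83 [255.7, 173.2, 47.9, 69.2] 0.045593590913294416 [ 483.7 -268.2] [48.7 39.3] 24.5
0.58 [290.5, 270.8, 52.4, 50.8] 0.0356879677508083 [0. 0.] [0. 0.] 0.0
```

View pics/w1.png

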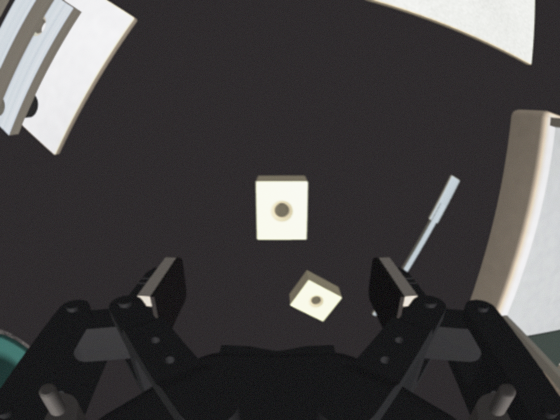

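Wrist view: the large guide is at (282,208), centred ahead of the fingers, and the smaller one at (316,298) is clear of the finger paths. Next I centre, descend and grip.

```bash
python3 - <<'E'
from h import *
capture("top");s=state();print(s["position"],s["dq"]);print(go((.4837,-.2682,.018),np.radians(114.5)))
E
```

```text
[ 0.48290814 -0.26727886  0.15062085] [-0.01939382 -0.00259343 -0.00440644  0.00298439  0.00131195  0.00132305]
(array([  0.4,   1.1, 132.6]), np.float64(-0.17))
```

```bash
python3 -m pendant '[[1,0.5,1,60,0],[1,0.5,1,110,0],[1,0.5,1,132,0],[1,0.5,1,132,0],[1,0.5,1,132,0]]'
python3 -c "
from h import *
s=state();print(s['position'],s['ft_force']);print(go((.4837,-.2682,.018)))"
python3 -m pendant '[[0,0,0,0,0],[0,0,0,0,0],[0,0,0,0,0],[0,0,0,0,0],[0,0,0,0,0],[0,0,0,0,0],[0,0,0,0,0]]' 60
```

```text
time: 2.8
position: [0.4834, -0.2686, 0.0186]
eef_rot: [-3.072, -0.659, 0.001]
ft_force: [-0.1, -1.2, 0.4]
width: 1.004
grip_force: 0.0
[ 0.48337222 -0.26857992  0.01860778] [-0.08375373 -1.19138623  0.42150919]
(array([ 0.5, -0.2,  0.6]), np.int64(0))
time: 3.5
position: [0.4855, -0.2684, 0.0205]
eef_rot: [3.068, 0.661, 0.004]
ft_force: [-0.4, -0.4, 7.1]
width: 0.452
grip_force: 61.6
```

```bash
python3 -m pendant '[[0,0,0,-50,0],[0,0,0,-100,0],[0,0,0,-150,0],[0,0,0,-200,0],[0,0,0,-200,0],[0,0,0,-200,0]]'
python3 -c "
from h import *
s=state();print(s['position'],s['ft_force'],s['grip_force']);print(go((.486,.024,.220),np.radians(76.4)))"
```

```text
time: 4.1
position: [0.4849, -0.2679, 0.221]
eef_rot: [3.068, 0.661, 0.006]
ft_force: [-0.4, -0.2, -0.6]
width: 0.454
grip_force: 60.9
[ 0.48493444 -0.26793857  0.22097159] [-0.4088066  -0.21072619 -0.597285  ] 60.888865292072296
(array([ 1.212e+02, -2.656e+02,  2.000e-01]), np.float64(37.92))
```

```bash
python3 -m pendant '[[0,121,-266,0,38],[0,121,-266,0,38],[0,121,-266,0,38],[0,121,-266,0,38],[0,121,-266,0,38],[0,121,-266,0,38],[0,121,-266,0,38],[0,121,-266,0,38],[0,121,-266,0,38],[0,121,-266,0,38]]'
python3 - <<'E'
from h import *
capture("top")
c=capture("wrist");save(c,"w2.png",s=1.4);s=state();print(s["position"],s["eef_rot"],s["grip_force"])
X=wcloud(c)
np.save("w2.npy",X)
for d in masks_of(c,"stand")[:1]+masks_of(c,"guide")[:2]:
    p=X[d["region"]]; print(d["confidence"],d["rect"],np.nanpercentile(p[:,2],[2,50,95]))
q=X.reshape(-1,3);q=q[(q[:,2]>.108)&(q[:,2]<.117)&(abs(q[:,1])<.15)&(q[:,0]<.63)&(q[:,0]>.4)]
r=cv2.minAreaRect((q[:,:2]*1000).astype(np.float32));print(len(q),np.median(q[:,2]),r)
E
```

```text
time: 5.1
position: [0.4842, 0.0235, 0.2175]
eef_rot: [3.118, -0.377, -0.002]
ft_force: [-0.8, -0.3, -0.0]
width: 0.453
grip_force: 61.0
[0.48450692 0.02342995 0.21794405] [ 3.11843498e+00 -3.77989043e-01 -8.82170198e-04] 60.97139798104763
0.68 [225.0, 219.3, 100.6, 119.1] [0.21832478 0.24158248 0.24267461]
0.81 [527.3, 163.9, 31.3, 31.5] [0.00150562 0.03346191 0.03585087]
0.76 [228.6, 222.3, 96.0, 116.7] [0.21953772 0.24158613 0.24267083]
14968 0.11454476100501854 ((527.82421875, 13.486255645751953), (96.63966369628906, 145.19583129882812), 76.4599380493164)
```

View pics/w2.png

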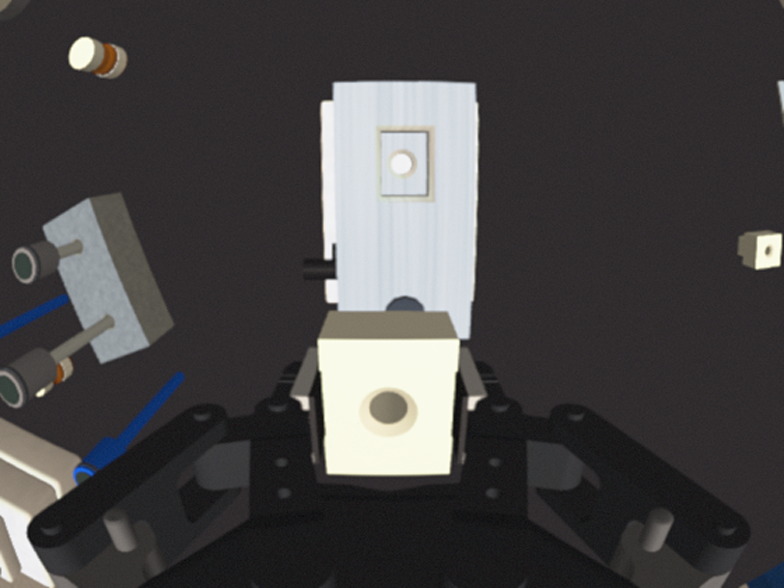

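The wrist view shows the held guide squarely between the pads at (390,405) and the socket at (405,163), with the collar visible below it. I fit both from the depth cloud.

```bash
cat > fit.py <<'E'
from h import *
def topface(X,z0,z1,c0,rad,name):
    """rect of flat face in z0..z1 near c0 (m), with its inner hole: grid 0.5 mm -> contours"""
    q=X.reshape(-1,3);q=q[(q[:,2]>z0)&(q[:,2]<z1)&(np.hypot(q[:,0]-c0[0],q[:,1]-c0[1])<rad)]
    z=np.median(q[:,2]); g=np.zeros((800,800),np.uint8)
    ij=np.round((q[:,:2]-c0)*2000+400).astype(int)
    g[ij[:,1],ij[:,0]]=255; g=cv2.morphologyEx(g,cv2.MORPH_CLOSE,np.ones((7,7)))
    cs,hi=cv2.findContours(g,cv2.RETR_CCOMP,cv2.CHAIN_APPROX_NONE)
    for c,h in sorted(zip(cs,hi[0]),key=lambda t:-cv2.contourArea(t[0]))[:3]:
        if cv2.contourArea(c)<150: continue
        r=cv2.minAreaRect(c); print(name,"hole" if h[3]>=0 else "outer","z %.4f"%z,np.round(np.array(c0)*1000+(np.array(r[0])-400)/2,1),np.round(np.array(r[1])/2,1),round(r[2],1))
E
python3 - <<'E'
from fit import *
X=np.load("w2.npy")
topface(X,.1125,.1175,(.553,.007),.06,"arm")
topface(X,.239,.2445,(.484,.0235),.05,"guide")
# arm edges
th=np.radians(-13.6)
q=X.reshape(-1,3);q=q[(q[:,2]>.112)&(q[:,2]<.1175)&(np.hypot(q[:,0]-.55,q[:,1]-.01)<.12)]
for it in range(3):
    u=np.array([np.cos(th),np.sin(th)]);n=np.array([-u[1],u[0]]);s=(q[:,:2]-[.5537,.0071])@u;t=(q[:,:2]-[.5537,.0071])@n
    b=np.arange(-.02,.04,.002);hi=[];lo=[]
    for x in b:
        m=(s>=x)&(s<x+.002); hi.append(t[m].max());lo.append(t[m].min())
    a1,a2=np.polyfit(b,hi,1),np.polyfit(b,lo,1);print(np.degrees(th),a1,a2,"end",s.max());th+=(a1[0]+a2[0])/2
E
```

```text
arm outer z 0.1146 [544.3  -0.7] [ 76.7 106.6] 76.8
arm hole z 0.1146 [552.1  -2.6] [28.7 39.5] 76.2
guide outer z 0.2418 [483.3  23.4] [52.  49.3] 76.6
guide hole z 0.2418 [483.8  23.8] [11.5 11.5] 0.0
-13.6 [0.00175    0.02799329] [-0.00068207 -0.0474657 ] end 0.04595982219082503
-13.569406004047877 [0.00114957 0.02797473] [-0.00121916 -0.04746613] end 0.045952863809207566
-13.571399398712309 [0.00118465 0.02797477] [-0.00118416 -0.04746611] end 0.04595331759136131
```

```bash
python3 -m pendant '[[0,40,5,0,0],[0,72.6,9.3,20,0],[0,72.6,9.3,50,0],[0,72.6,9.3,60,0],[0,72.6,9.3,60,0],[0,72.6,9.3,60,0],[0,72.6,9.3,60,0],[0,72.6,9.3,60,0]]'
python3 - <<'E'
from fit import *
c=capture("wrist");s=state();print(s["position"],s["eef_rot"],s["ft_force"])
X=wcloud(c)
topface(X,.176,.187,(.552,-.0026),.05,"guide")
topface(X,.1125,.1175,(.553,-.0026),.12,"arm")
save(c,"w3.png")
E
```

```text
time: 6.1
position: [0.5537, -0.0013, 0.1601]
eef_rot: [-3.119, 0.374, -0.005]
ft_force: [0.4, 0.4, -1.7]
width: 0.456
grip_force: 61.0
[ 0.55361893 -0.00122854  0.15985422] [-3.11904159  0.37393753 -0.0041125 ] [ 0.85019761 -0.21442839 -0.85058044]
guide outer z 0.1840 [552.6  -1.1] [52.4 49.4] 76.8
guide hole z 0.1840 [552.5  -1.4] [11.  11.5] 0.0
arm outer z 0.1145 [568.   -6.2] [77.5 58.4] 75.7
arm outer z 0.1145 [475.6  -7.8] [26.3 29.1] 82.7
arm outer z 0.1145 [483.1  38.8] [28.3 25.8] 59.9
```

```bash
python3 -m pendant '[[0,0,1,12,0],[0,0,1,22,0],[0,0,1,22,0],[0,0,1,22,0],[0,0,1,22,0]]'
python3 - <<'E'
from fit import *
c=capture("wrist");s=state();print(s["position"],s["eef_rot"],s["ft_force"])
X=wcloud(c)
topface(X,.157,.167,(.552,-.0026),.05,"guide")
E
```

```text
time: 6.65
position: [0.5524, -0.0023, 0.136]
eef_rot: [3.119, -0.375, -0.001]
ft_force: [-0.5, 0.8, -0.7]
width: 0.452
grip_force: 61.2
[ 0.55257717 -0.00233993  0.13614498] [ 3.11917705e+00 -3.74441905e-01 -6.76562494e-04] [-0.4360389   0.18518225 -0.34394563]
guide outer z 0.1600 [551.3  -2. ] [52.9 49.5] 76.0
guide hole z 0.1600 [551.8  -2.4] [11.5 11.5] 0.0
```

```bash
python3 -m pendant '[[0,0,0,3,0],[0,0,0,5,0],[0,0,0,7,0],[0,0,0,9,0],[0,0,0,9,0]]'
python3 -c "
from h import *
s=state();print(s['position'],s['eef_rot'],s['ft_force'],s['torque'])"
```

```text
time: 7.2
position: [0.5524, -0.0023, 0.1268]
eef_rot: [3.119, -0.375, -0.001]
ft_force: [0.3, 0.1, -0.2]
width: 0.457
grip_force: 61.2
[ 0.55240039 -0.00234311  0.12683336] [ 3.11916618e+00 -3.74533120e-01 -1.01949813e-03] [ 0.29111039  0.07914789 -0.23776736] [ 0.02615633 -0.01416454 -0.0350043 ]
```

```bash
python3 -m pendant '[[0,0,0,3,0],[0,0,0,6,0],[0,0,0,9,0],[0,0,0,10,0],[0,0,0,11,0],[0,0,0,11,0]]'
python3 -c "
from h import *
s=state();print(s['position'],s['eef_rot'],s['ft_force'],s['torque'])"
```

```text
time: 7.8
position: [0.5528, -0.0023, 0.1165]
eef_rot: [-3.119, 0.374, -0.001]
ft_force: [0.3, 0.7, 1.0]
width: 0.455
grip_force: 61.1
[ 0.55281862 -0.00234866  0.11651124] [-3.11915831e+00  3.74474385e-01 -5.03454632e-04] [0.30242336 0.67322169 1.0041934 ] [ 0.01821653  0.09550053 -0.00179806]
```

```bash
python3 -m pendant '[[0,0,0,1,0],[0,0,0,1.5,0],[0,0,0,1.5,0]]'; python3 - <<'E'
from fit import *
c=capture("wrist");s=state();print(s["position"],s["ft_force"],s["torque"])
X=wcloud(c)
topface(X,.135,.146,(.552,-.0026),.05,"guide")
E
```

```text
time: 8.1
position: [0.5532, -0.0024, 0.1165]
eef_rot: [-3.119, 0.374, -0.002]
ft_force: [-3.4, 0.8, 8.2]
width: 0.46
grip_force: 62.2
[ 0.55322298 -0.00236798  0.11644903] [-3.42580963  0.86150311  8.9624197 ] [-0.0894598   0.537433    0.00551965]
guide outer z 0.1405 [551.9  -2.2] [53.  49.7] 76.4
guide hole z 0.1405 [552.   -2.4] [11.  11.5] 0.0
```

```bash
python3 -m pendant '[[0,0,0,-1,0],[0.8,0,0,-1,0],[0.8,0,0,-1,0],[0.8,0,0,-1,0],[0.8,0,0,-1,0],[0.8,0,0,-50,0],[0.8,0,0,-100,0],[0.8,0,0,-120,0],[0.8,0,0,-120,0]]'; python3 - <<'E'
from fit import *
c=capture("wrist");s=state();print(s["position"],s["ft_force"],s["joints"])
X=wcloud(c)
topface(X,.135,.146,(.552,-.0026),.05,"guide")
q=X.reshape(-1,3);q=q[(q[:,2]>.136)&(q[:,2]<.145)&(np.hypot(q[:,0]-.552,q[:,1]+.0026)<.04)]
u=np.c_[q[:,:2]-q[:,:2].mean(0),np.ones(len(q))];print("plane",np.linalg.lstsq(u,q[:,2],rcond=None)[0])
# over the probe
print(go((.495,.257,.26),np.radians(76.4)))
print(go((.495,.257,.26),np.radians(90)))
save(c,"w4.png")
E
```

```text
time: 9.05
position: [0.5557, -0.0025, 0.24]
eef_rot: [-3.118, 0.374, -0.014]
ft_force: [0.4, -0.4, -0.2]
width: 0.801
grip_force: 0.0
[ 0.55412282 -0.0024165   0.23710535] [-0.67985023  0.07154131  0.4195416 ] [-4.93140978e-02  2.87244028e-02  1.86086316e+00  4.34076865e-06
  1.24731650e+00  1.76045047e+00]
guide outer z 0.1405 [552.2  -2.3] [39.9 48.8] 75.6
guide hole z 0.1405 [552.5  -1.6] [12. 12.] 0.0
plane [-0.00216486  0.0003435   0.14041593]
(array([-118.7, -238.1,  -23.2]), np.float64(-0.09))
(array([-118.7, -238.1,  -23.2]), np.float64(-13.69))
```

View pics/w4.png

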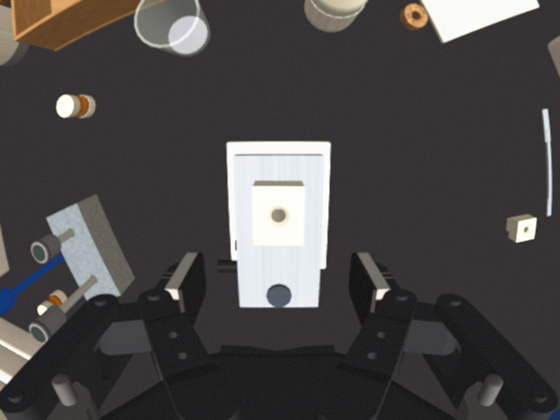

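Guide seated, tilt about 0.002 rad, at (278,215). Now over to the long thermometer.

```bash
python3 -m pendant '[[0.8,-118,-238,-30,-13.7],[0.8,-118,-238,-30,-13.7],[0.8,-118,-238,-30,-13.7],[0.8,-118,-238,-30,-13.7],[0.8,-118,-238,-30,-13.7],[0.8,-118,-238,-30,-13.7],[0.8,-118,-238,-30,-13.7],[0.8,-118,-238,-30,-13.7]]'; python3 - <<'E'
from fit import *
capture("top")
c=capture("wrist");s=state();print(s["position"],s["eef_rot"],s["joints"])
X=wcloud(c);np.save("w5.npy",X)
save(c,"w5.png")
for k in ("probe","short_probe","holder"):
  for d in masks_of(c,k):
    p=X[d["region"]];p=p[~np.isnan(p[:,0])];z=np.percentile(p[:,2],98);q=p[p[:,2]>z-.006]
    col=c["img"][d["region"]].mean(0)
    (x,y),r=cv2.minEnclosingCircle((q[:,:2]*1000).astype(np.float32))
    print(k,round(d["confidence"],2),d["rect"],"ztop",round(z,4),"circ",np.round([x,y,r],1),np.round(col))
E
```

```text
time: 9.9
position: [0.4934, 0.2564, 0.2627]
eef_rot: [3.14, 0.002, -0.005]
ft_force: [0.5, 1.0, 0.9]
width: 0.8
grip_force: 0.0
[0.49400204 0.2555144  0.26329488] [ 3.14003911e+00 -1.16304463e-03 -3.29069115e-03] [ 4.32884362e-01  2.20366207e-02  1.81932708e+00 -5.47866694e-04
  1.30278270e+00  2.00456723e+00]
probe 0.61 [144.5, 151.4, 64.5, 38.8] ztop 0.1703 circ [524.4 345.8  13.3] [ 39.  70. 116.]
probe 0.6 [254.3, 170.5, 31.3, 60.8] ztop 0.1802 circ [498.  260.6  13.2] [ 98. 100.  95.]
probe 0.56 [278.8, 227.9, 28.9, 74.9] ztop 0.17 circ [420.5 243.   13.7] [ 33.  61. 106.]
short_probe 0.64 [246.8, 103.2, 33.0, 31.8] ztop 0.1206 circ [565.  266.9  13.6] [120. 123. 117.]
holder 0.94 [237.2, 84.4, 66.7, 125.1] ztop 0.0522 circ [531.6 263.   70. ] [149. 156. 160.]
holder 0.74 [412.2, 1.2, 31.6, 4.9] ztop 0.0412 circ [726.3  55.8   8.1] [122. 122. 117.]
holder 0.22 [405.8, 83.4, 138.3, 153.0] ztop 0.1196 circ [525.2   4.7  80.8] [194. 196. 199.]
```

View pics/w5.png

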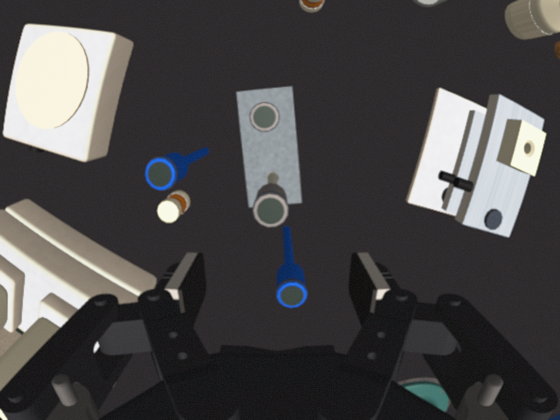

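The grey long thermometer's head is at (270,208), world (498, 261). The blue one at (291,290) lies behind the finger plane. Descending with the fingers closing along world y.

```bash
python3 - <<'E'
from h import *
capture("top");s=state();print(s["position"]);print(go((.498,.2606,.143),np.radians(90)))
E
```

```text
[0.49462223 0.25568167 0.26449759]
(array([  3.4,  -5. , 121.5]), np.float64(-0.1))
```

```bash
python3 -m pendant '[[0.8,3.5,-5,30,0],[0.8,3.5,-5,60,0],[0.8,3.5,-5,60,0],[0.8,3.5,-5,60,0]]'; python3 - <<'E'
from h import *
c=capture("wrist");s=state();print(s["position"]);X=wcloud(c)
q=X.reshape(-1,3);q=q[(q[:,2]>.172)&(q[:,2]<.19)&(np.hypot(q[:,0]-.498,q[:,1]-.26)<.022)]
(x,y),r=cv2.minEnclosingCircle((q[:,:2]*1000).astype(np.float32));print(len(q),x,y,r,q[:,2].max())
print(go((x/1000,y/1000,.143),np.radians(90)))
E
```

```text
time: 10.6
position: [0.4976, 0.2611, 0.2046]
eef_rot: [3.141, -0.001, -0.002]
ft_force: [0.4, 1.0, 1.0]
width: 0.8
grip_force: 0.0
[0.49853667 0.2616326  0.20592124]
1647 497.6653137207031 260.7123107910156 13.747756004333496 0.18083577105274368
(array([-0.9,  0.9, 62.9]), np.float64(-0.03))
```

```bash
python3 -m pendant '[[0.8,-0.5,0.5,35,0],[0.8,-0.5,0.5,62,0],[0.8,-0.5,0.5,62,0],[0.8,-0.5,0.5,62,0],[0,-0.5,0.5,62,0],[0,-0.5,0.5,62,0],[0,-0.5,0.5,62,0],[0,-0.5,0.5,62,0],[0,-0.5,0.5,62,0],[0,-0.5,0.5,62,0]]' 60; python3 -c "
from h import *
s=state();print(s['position'],s['eef_rot'],s['ft_force'],s['torque'])"
```

```text
time: 11.65
position: [0.4986, 0.2616, 0.1447]
eef_rot: [-3.141, -0.0, -0.005]
ft_force: [-0.6, -0.6, 7.2]
width: 0.284
grip_force: 58.8
[0.49859066 0.26161073 0.14472047] [-3.14084256e+00 -4.51119266e-04 -4.51327093e-03] [-0.59294819 -0.6248228   7.17096535] [-0.34726416  0.10470512  0.03934598]
```

```bash
python3 -m pendant '[[0,0,0,-20,0],[0,0,0,-60,0],[0,0,0,-100,0],[0,0,0,-140,0],[0,0,0,-170,0],[0,0,0,-170,0],[0,0,0,-170,0],[0,0,0,-170,0]]'; python3 - <<'E'
from h import *
capture("top");s=state();print(s['position'],s['eef_rot'],s['ft_force'],s['grip_force'])
print(go((.552,-.0026,.314),np.radians(76.4)))
E
```

```text
time: 12.45
position: [0.4965, 0.261, 0.311]
eef_rot: [3.14, 0.0, -0.004]
ft_force: [0.2, 0.5, -0.5]
width: 0.284
grip_force: 59.3
[0.49632942 0.26086887 0.31050938] [ 3.14005586e+00  3.01090901e-04 -5.37284544e-03] [-0.61564015  0.77359025 -1.35795004] 59.346070289611816
(array([ 55.6, 263.5,  -3.3]), np.float64(13.61))
```

```bash
python3 -m pendant '[[0,55.5,263,-3,13.6],[0,55.5,263,-3,13.6],[0,55.5,263,-3,13.6],[0,55.5,263,-3,13.6],[0,55.5,263,-3,13.6],[0,55.5,263,-3,13.6],[0,55.5,263,-3,13.6],[0,55.5,263,-3,13.6],[0,55.5,263,-3,13.6]]'; python3 - <<'E'
from fit import *
capture("top")
c=capture("wrist");b=capture("scene");s=state();print(s['position'],s['eef_rot'],s['ft_force'],s['grip_force'])
X=wcloud(c);np.save("w6.npy",X);np.save("s6.npy",cloud(b))
cv2.imwrite("pics/w6.png",np.hstack([cv2.resize(c["img"][100:380,140:420],(400,400)),cv2.resize(b["img"][80:280,200:400],(400,400))])[...,::-1])
for n,Y in (("w",X),("s",cloud(b))):
    q=Y.reshape(-1,3);q=q[(q[:,2]>.15)&(q[:,2]<.30)&(np.hypot(q[:,0]-.552,q[:,1]+.0026)<.025)]
    print(n,len(q),"zmin",np.sort(q[:,2])[:3] if len(q) else "")
    for z in np.arange(.17,.30,.015):
        m=q[(q[:,2]>z)&(q[:,2]<z+.015)]
        if len(m): print(round(z,3),len(m),np.round(m.mean(0)*1000,1),np.round(np.ptp(m[:,:2],axis=0)*1000,1))
print("cam",-c["R"].T@c["t"],-b["R"].T@b["t"])
topface(X,.135,.146,(.552,-.0026),.05,"guide")
E
```

```text
time: 13.4
position: [0.5523, -0.0007, 0.3148]
eef_rot: [-3.119, 0.37, 0.003]
ft_force: [0.1, 0.7, -0.5]
width: 0.288
grip_force: 59.4
[ 5.52635562e-01 -4.41821493e-04  3.15550441e-01] [-3.11969901e+00  3.68891743e-01  7.60368879e-04] [ 0.13954327 -0.03201819 -0.03186034] 59.40666854381561
w 617 zmin [0.1811514  0.18213264 0.18282966]
0.17 10 [ 5.550e+02 -2.000e-01  1.835e+02] [4.2 8.4]
0.185 46 [555.2  -1.2 192.5] [4.1 9.6]
0.2 60 [555.   -0.9 207.4] [5.8 9.6]
0.215 64 [555.1  -1.2 222.3] [5.3 8.8]
0.23 84 [555.2  -0.9 237.5] [4.7 9.7]
0.245 101 [555.2  -1.2 252.7] [5.7 9.2]
0.26 125 [555.3  -1.  268.1] [5.9 9.9]
0.275 125 [555.4  -1.3 282. ] [6.3 9.2]
0.29 2 [556.   -2.2 290.3] [0.  0.6]
s 182 zmin [0.18175499 0.18255184 0.18394183]
0.17 6 [5.503e+02 5.000e-01 1.838e+02] [5.9 9. ]
0.185 20 [549.9   2.5 193. ] [6.8 6.1]
0.2 16 [550.4   2.5 207.4] [5.9 6.9]
0.215 19 [550.7   2.3 220.9] [6.8 5.8]
0.23 27 [550.4   2.3 237.7] [9.1 7.6]
0.245 25 [550.    1.8 252.8] [8.1 8.7]
0.26 24 [550.5   1.9 267.3] [7.3 7.1]
0.275 28 [550.9   1.9 282.4] [7.6 7.7]
0.29 17 [550.9   1.4 294.3] [6.3 7.5]
cam [ 0.62123296 -0.01701693  0.45820594] [1.03024891 0.47940191 0.8913939 ]
guide outer z 0.1405 [552.5  -2.2] [39.8 49. ] 75.5
guide hole z 0.1405 [552.8  -1.6] [12.5 12. ] 0.0
```

View pics/w6.png

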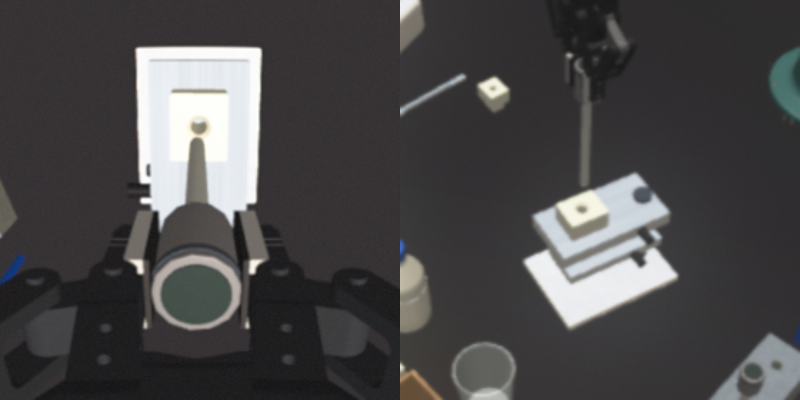

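Stem hangs vertical (x drift about 0.2 mm over 90 mm). Left panel: the tip at (197,140) is just short of the bore at (200,126). Correct by about 1.5 mm, lower to just above the guide, and re-measure.

```bash
python3 -m pendant '[[0,1,1,10,0],[0,1,1,25,0],[0,1,1,33,0],[0,1,1,33,0],[0,1,1,33,0],[0,1,1,33,0]]'; cat > stem.py <<'E'
from fit import *
def stem(z0,z1):
    c=capture("wrist");s=state();X=wcloud(c);cam=-c["R"].T@c["t"]
    q=X.reshape(-1,3);q=q[(q[:,2]>z0)&(q[:,2]<z1)&(np.hypot(q[:,0]-.552,q[:,1]+.0022)<.02)]
    m=q.mean(0);d=m-cam;d=d[:2]/np.hypot(*d[:2]);ax=m[:2]+d*.0039
    topface(X,.135,.146,(.552,-.0022),.05,"guide")
    print("axis",np.round(ax*1000,1),len(q),"zmin",np.round(q[:,2].min(),4),"pos",np.round(s["position"],4),s["eef_rot"],"F",np.round(s["ft_force"],1),np.round(s["torque"],2))
E
python3 -c "
from stem import *
stem(.145,.25);stem(.145,.25)"
```

```text
time: 14.15
position: [0.5539, -0.0029, 0.2832]
eef_rot: [-3.119, 0.372, -0.001]
ft_force: [0.7, 0.3, -0.0]
width: 0.29
grip_force: 59.4
guide outer z 0.1405 [552.3  -2.2] [39.6 49.1] 76.5
axis [553.   -2.7] 553 zmin 0.1496 pos [ 0.554  -0.003   0.2834] [-3.11942063e+00  3.71885265e-01 -1.70473627e-03] F [ 0.1  0.5 -0.7] [ 0.02 -0.06 -0.04]
guide outer z 0.1405 [552.4  -2.2] [39.4 48.9] 76.6
axis [553.2  -2.7] 549 zmin 0.1495 pos [ 0.5541 -0.003   0.2835] [-3.11937134e+00  3.71963440e-01 -2.00187269e-03] F [ 0.2 -0.6 -0.3] [-0.01  0.    0.01]
```

```bash
python3 -m pendant '[[0,-0.8,-0.3,4,0],[0,-0.8,-0.3,9,0],[0,-0.8,-0.3,13,0],[0,-0.8,-0.3,17,0],[0,-0.8,-0.3,21,0],[0,-0.8,-0.3,25,0],[0,-0.8,-0.3,25,0]]'; python3 -c "
from stem import *
stem(.145,.25)"
```

```text
time: 14.95
position: [0.5525, -0.0024, 0.2568]
eef_rot: [3.119, -0.372, -0.002]
ft_force: [0.7, 0.7, 0.1]
width: 0.287
grip_force: 59.4
guide outer z 0.1405 [552.1  -2.1] [39.5 49. ] 76.0
axis [551.5  -2.2] 548 zmin 0.145 pos [ 0.5527 -0.0024  0.2573] [ 3.11945292e+00 -3.71804901e-01 -1.41745824e-03] F [ 0.4 -0.1 -0.9] [ 0.   -0.01  0.02]
```

```bash
python3 -m pendant '[[0,0.4,0,6,0],[0,0.4,0,12,0],[0,0.4,0,18,0],[0,0.4,0,24,0],[0,0.4,0,30,0],[0,0.4,0,36,0],[0,0.4,0,42,0],[0,0.4,0,48,0],[0,0.4,0,54,0],[0,0.4,0,54,0]]'; python3 -c "
from stem import *
stem(.145,.20)"
```

```text
time: 16.0
position: [0.5526, -0.0024, 0.2025]
eef_rot: [3.119, -0.372, -0.003]
ft_force: [-0.1, -0.1, 0.0]
width: 0.287
grip_force: 59.4
guide outer z 0.1405 [552.4  -2.2] [39.8 48.3] 76.0
axis [553.2  -2.5] 353 zmin 0.1454 pos [ 0.5529 -0.0025  0.2031] [ 3.11942910e+00 -3.71839992e-01 -1.77345894e-03] F [ 1.  -0.3 -0.1] [-0.    0.04  0.02]
```

```bash
python3 -m pendant '[[0,-0.2,0,5,0],[0,-0.2,0,9,0],[0,-0.2,0,13,0],[0,-0.2,0,17,0],[0,-0.2,0,21,0],[0,-0.2,0,21,0]]'; python3 -m pendant '[[0,0,0,4,0],[0,0,0,8,0],[0,0,0,12,0],[0,0,0,16,0],[0,0,0,20,0],[0,0,0,20,0],[0,0,0,20,0],[0,0,0,20,0]]'; python3 - <<'E'
from stem import *
stem(.143,.152)
c=capture("scene");save(c,"s9.png",(220,120,160,120),5)
p=cloud(c).reshape(-1,3);print(np.nanmin(p[(np.hypot(p[:,0]-.552,p[:,1]+.002)<.02)&(p[:,2]>.142)][:,2]))
E
```

```text
time: 16.65
position: [0.5526, -0.0024, 0.1819]
eef_rot: [3.119, -0.372, -0.002]
ft_force: [-0.4, -0.4, -0.5]
width: 0.286
grip_force: 59.4
time: 17.45
position: [0.5533, -0.0025, 0.163]
eef_rot: [-3.119, 0.372, -0.001]
ft_force: [0.0, 0.3, -0.4]
width: 0.289
grip_force: 59.4
guide outer z 0.1405 [561.8  -4.6] [40.2 29. ] 76.3stem.py:5: RuntimeWarning: Mean of empty slice.
  m=q.mean(0);d=m-cam;d=d[:2]/np.hypot(*d[:2]);ax=m[:2]+d*.0039
  ret = um.true_divide(
Traceback (most recent call last):
  File "stem.py", line 7, in stem
    print("axis",np.round(ax*1000,1),len(q),"zmin",np.round(q[:,2].min(),4),"pos",np.round(s["position"],4),s["eef_rot"],"F",np.round(s["ft_force"],1),np.round(s["torque"],2))
                                                            ~~~~~~~~~~^^
ValueError: zero-size array to reduction operation minimum which has no identity
```

```bash
python3 - <<'E'
from h import *
c=capture("scene");w=capture("wrist");save(c,"s9.png",(240,110,120,120),5)
X=wcloud(w);q=X.reshape(-1,3);q=q[(q[:,2]>.188)&(q[:,2]<.21)&(np.hypot(q[:,0]-.552,q[:,1]+.0022)<.016)]
print("head top",np.median(q[:,2]),np.percentile(q[:,2],[5,95]));s=state();print(s["position"],s["dq"].max(),s["grip_force"],s["ft_force"])
E
```

```text
head top 0.19718459684699807 [0.19228131 0.20218751]
[ 0.55334186 -0.00244852  0.16307044] 0.0007971754178831701 59.43551301956177 [-0.44738775 -0.36646659  0.148964  ]
```

View pics/s9.png

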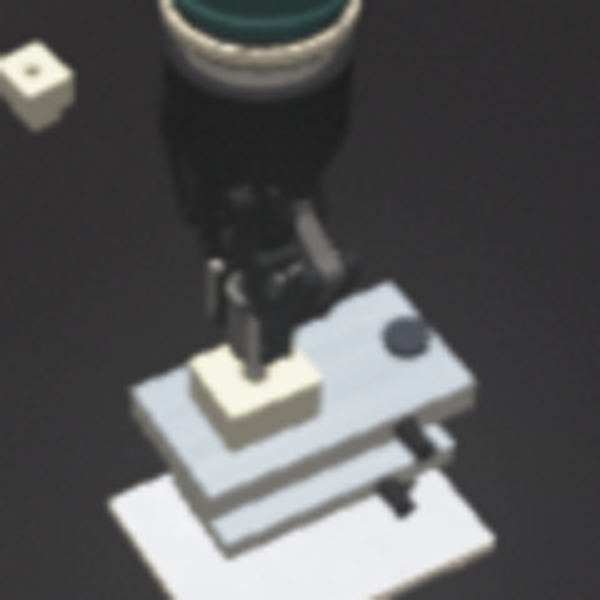

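The picture shows the guide seated flat at (255,390), with the stem entering its bore at (257,375) and the head held clear above. Head top at 0.197 m puts the tip at about 28.5 mm, with no contact force and the arm at rest. Handing in.

```bash
python3 -c "
from rig import *
print(close_job())"
```

```text
the job is handed in; nothing more can be done
None
```

The job is handed in: the guide block is seated fully home in the upper arm's socket, and the long thermometer is held upright through guide and collar with its tip about 28 mm above the bench, inside the 18–36 mm window; the hand-in call returned no verdict.

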